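Clear the stone tins and draw the bur cassette from its dock

TASK

Two closed metal tins have been left in an untidy pile on top of the bur cassette. Stack both squarely on the single tin that stands on the bench, so that the three make one straight column, then pinch the cassette's two side catches together, lift it up out of its dock and finish while still holding it up by the pinched catches, level, with its underside a good 12 cm above the bench. Do not let a tin fall or set one down on the bench, and leave the column and the other things on the bench as they are.

Things in the scene. Friction and masses are not known exactly. Their poses are not given: they have to be found in the camera images.
- dock: Fixed low grey metal dock on the bench, 124 (x) x 84 (y) mm, rim 28 mm above the bench, inner floor 8 mm above it. Origin: centre of the underside, z up. The cassette sits in it with 1.5 mm play all round; two lips in its long sides hold the cassette's catch hooks down until both are pinched in by about 4 to 5.5 mm (pinch to the stops). The cassette must rise 20 mm to leave the dock.
- cassette: Black plastic bur cassette, 100 (x) x 34 (y) x 72 mm (z), about 250 g, with flat top and steel burs along its sides. Origin: centre of its underside (8 mm above the bench when docked, so its top is at 80 mm), z up. Same yaw as the dock. A steel catch stands off each long side (+y and -y), at the middle of its length.
- catch_left (a joint): Push-in of the catch on the cassette's +y side, m: 0 at rest, 0.007 fully pinched (stop). Moves towards the cassette's middle (-y); a spring presses back with 3 N at rest and 8 N at the stop.
- catch_right (a joint): The same for the catch on the -y side, moving towards +y.
- left_tab (a point): Centre of the outer face of the +y catch's tab, at (0, +28, 47) mm in the cassette's frame at rest. The tab is 34 mm wide along x and 30 mm high (32 to 62 mm above the cassette's underside, 40 to 70 mm above the bench when docked). The two outer faces are 56 mm apart at rest, 42 mm when pinched to the stops.
- right_tab (a point): Centre of the outer face of the -y catch's tab, at (0, -28, 47) mm in the cassette's frame at rest; same size.
- base_tin: Closed bare-metal tin, loose, standing alone on the bench: foot of the column. 64 (x) x 46 (y) x 32 mm (z), about 220 g; origin at the centre of its underside, z up.
- lower_tin: Alike closed tin, loose, lying flat on the cassette's top, turned askew, overhanging the catches, 64 (x) x 46 (y) x 32 mm (z), mass about 130 g; origin at the centre of its underside, z up.
- upper_tin: Alike closed tin, loose, lying askew on lower_tin, 64 (x) x 46 (y) x 32 mm (z), mass about 130 g; origin at the centre of its underside, z up.
- stone_tray: Bystander: open white tray of rough stones, 85 x 60 x 30 mm, origin under its centre.
- flux_jar: Bystander: amber jar, 52 mm diameter, 75 mm high, origin under its centre.
- mandrel: Bystander: upright tapered steel ring mandrel on a 68 mm round foot, 172 mm high, origin under its centre.
- pliers: Bystander: pliers with blue handles lying flat, about 160 mm along x (jaws to +x, handles to -x), 52 mm wide, 13 mm high; origin on the bench, 10 mm on the handle side of the pivot.
- loupe: Bystander: short black loupe, 38 mm diameter, 30 mm high, origin under its centre.
- sanding_stick: Bystander: flat wooden stick, 160 (x) x 22 x 12 mm, origin under its centre.
- bench_brush: Bystander: small brush lying flat, handle to -x.
Not all that is in view belongs to the job. Leave any blue, pink or red look-alike of the lower_tin alone.

How it is judged:
By the outcome, as a careful person would: the job done as asked, in the order asked, and still so for the second after the job is handed in, while the arm keeps its last pose, push and grip.
It also fails if it takes over 64 s, if anything falls off the work surface, if the arm or the gripper's body presses on something with over 40 N, if the wrist force passes 120 N, or if a joint passes its speed limit or range.

ROBOT

A 6-joint arm with a two-finger parallel gripper is mounted at the origin on the work surface. World frame = base frame: x ahead of the robot, y to its left, z up, the work surface at z = 0. Lengths are in m, angles in rad, forces in N, time in s.
With the tool pointing down it reaches from about 0.3 to 0.775 m from the base axis. Payload 14.6 kg.
Tool frame: the origin (TCP) lies at the centre of the arm's flange, where the gripper is bolted on; the fingertips stand 199 mm ahead of it and the grasp point (between the pads) lies ctrl.tcp_to_grasp ahead of it (ctrl.tcp_to_grasp is the distance from the TCP to the grasp point, in m); z points along the fingers, y is the line along which they close (so a half turn about z gives the same grasp; the last joint's range is limited). The gripper opens to 94 mm and grips with 3 to 60 N. Pads are 16 mm wide; open, the fingers measure 119 mm over their backs; the gripper's body (75 mm by 177 mm) begins 78 mm behind the grasp point.
Start: joints at [1.2, 0.3, 1.521, -0, 1.321, -0.067], TCP at [0.165, 0.525, 0.405] pointing down, gripper open.
Joint ranges: [-3.03, 3.03], [-0.79, 2.21], [0.23, 2.52], [-1.04, 4.18], [0, 3.07], [-2.55, 2.55]. Speed limits (rad/s): [2.22, 2.22, 2.57, 3.14, 3.14, 3.14].

INTERFACE

Orientations are given as [roll, pitch, yaw] about the fixed x, y, z axes, in that order (R = Rz(yaw) Ry(pitch) Rx(roll)).
In Python, from station import ctrl gives the robot as it stands. The module is installed in compiled form; this text tells all that it offers.
- The arm moves only by the shell command python3 -m jog 'ROWS' [OPENING] [FORCE]. ROWS is JSON, a list of rows, each a list of 6 numbers: the shift along the tool's x, y, z in cm, then the turn, a rotation vector about the tool's x, y, z in rad. In form: [[tx, ty, tz, ax, ay, az], ...]. A call has 1 to 8 rows; each row is the pose to reach, as a shift and turn from the pose commanded when the call began, along the tool's axes at that moment; what a row does not reach only later rows make up. A row lasts 1/10 s, in which the tool goes at most 50 mm and 8.59 degrees, less where a joint would pass 70% of its speed; a pose out of reach is approached as far as the arm can. A call with a gripper value outside its range is refused whole. OPENING is the opening in per cent of the stroke, from 0 (shut) to 100 (fully open), set as the call begins (- or left out, the last holds). The fingers move at their own pace and stop on an object; FORCE is the grip in N (left out, the last holds). Time passes only in rows, so rows that repeat a pose let the fingers close. It gives the time, the measured TCP pose, the force, the opening and the grip force at its end, in the units of the state.
- ctrl.get_obs(): the state, without advancing time (a new reading comes with each control period).
- ctrl.camera(name): name is "scene" or "side" or "wrist"; returns a dict with "img" (400x640x3 uint8, blue, green, red), "intrinsics" (3x3 intrinsics, pixels), "k1" (the pictures are not rectified: a ray, as slopes to the right and down, at radius r is drawn at 1 + k1 r^2 times it, then the intrinsics apply), "R" (3x3) and "t" (3): a world point X has camera coordinates R X + t. Camera axes: x right, y down, z forward; pixel columns grow to the right and rows downward; lengths in m; the calibration is good to about 2 mm. A picture is of the moment at which its call begins. There is no depth.
- ctrl.hand_in(): hands the job in; it is judged then, once.
The state is a dict: "time_s": time; "qpos": joint angles; "joint_vel": joint speeds; "tau": joint torques, N m; "ee_pos": TCP position; "eef_rot": TCP orientation; "force": force on the tool from outside, world axes, zero at the start; "moment": the same for the moment, N m; "grip_width": finger opening in m; "grip_force": force on a finger pad.
Only numpy, scipy, OpenCV 4.12 (cv2) and the standard library are available. Lean on these libraries where they do the work, as an engineer would, in place of code of your own. Each camera call takes 0.05 s, during which the arm holds its last target. There are 200 camera calls.

## Working session

There is one attempt and no reset: what is moved stays moved. The work goes in short steps, Python scripts to look and compute and a shell command to move; the robot and the scene stay as the last step left them, time stands still between calls to the robot, and variables do not carry over. Pictures are saved under pics/ and viewed, at most 15 in all, crops included, and the job is handed in when it is done.

```bash
ls; mkdir -p pics; python3 - <<'E'
from station import ctrl
import cv2,numpy as np
o=ctrl.get_obs();print({k:np.round(v,3).tolist() for k,v in o.items()},ctrl.tcp_to_grasp)
for n in("scene","side"):
    c=ctrl.camera(n);cv2.imwrite(f"pics/{n}0.png",c["img"]);print(n,c["intrinsics"],c["k1"],np.round(-c["R"].T@c["t"],3),np.round(c["R"],2).tolist())
E
```

```text
pics
{'time_s': 0.0, 'qpos': [1.2, 0.3, 1.522, -0.0, 1.321, -0.067], 'joint_vel': [0.001, -0.001, 0.001, -0.002, -0.001, -0.002], 'tau': [-0.003, -53.18, -35.275, 0.071, 0.024, -0.0], 'ee_pos': [0.165, 0.525, 0.404], 'eef_rot': [-3.14, -0.0, 2.838], 'force': [0.153, 0.036, 0.336], 'moment': [-0.01, 0.021, 0.006], 'grip_force': 0.0, 'grip_width': 0.094} 0.1804
scene [[441.63563529   0.         322.47481891]
 [  0.         441.63563529 195.45999651]
 [  0.           0.           1.        ]] -0.026823329644785055 [0.949 0.612 0.987] [[-0.84, 0.55, -0.0], [0.42, 0.64, -0.65], [-0.35, -0.54, -0.76]]
side [[389.95351796   0.         321.90881585]
 [  0.         389.95351796 198.0026547 ]
 [  0.           0.           1.        ]] -0.04389274200454965 [0.373 0.673 0.834] [[-0.97, -0.23, -0.0], [-0.16, 0.7, -0.69], [0.16, -0.68, -0.72]]
```

View pics/scene0.png

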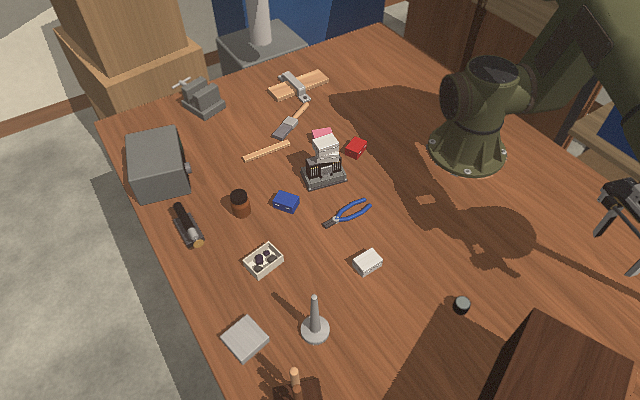

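View pics/side0.png

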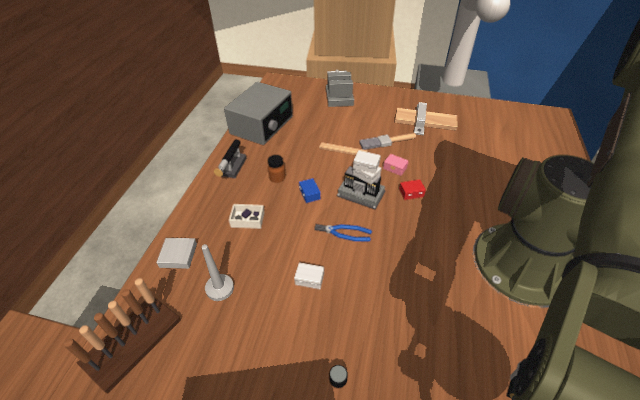

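The scene view shows the pile at about (325,150) and the base tin at (368,261). In the side view they are at (366,165) and (309,275). Next I measure roughly using top faces.

```bash
cat > h.py <<'E'
import cv2,numpy as np
from station import ctrl
from scipy.spatial.transform import Rotation as Ro
def ray(c,px):
    K=c["intrinsics"];p=(np.asarray(px,float).reshape(-1,2)-K[:2,2])/[K[0,0],K[1,1]]
    q=p.copy()
    for _ in range(10): q=p/(1+c["k1"]*(q**2).sum(1,keepdims=True))
    d=np.c_[q,np.ones(len(q))]@c["R"]
    return -c["R"].T@c["t"],d
def plane(c,px,z):
    o,d=ray(c,px);return o+d*((z-o[2])/d[:,2:])
def proj(c,X):
    p=np.atleast_2d(X)@c["R"].T+c["t"];q=p[:,:2]/p[:,2:]
    q=q*(1+c["k1"]*(q**2).sum(1,keepdims=True))
    return q*[c["intrinsics"][0,0],c["intrinsics"][1,1]]+c["intrinsics"][:2,2]
def tri(c1,p1,c2,p2):
    o1,d1=ray(c1,p1);o2,d2=ray(c2,p2);d1=d1[0];d2=d2[0]
    s=np.linalg.lstsq(np.c_[d1,-d2],o2-o1,rcond=None)[0]
    a=o1+s[0]*d1;b=o2+s[1]*d2;return (a+b)/2,np.linalg.norm(a-b)
def go(grasp,yaw):
    """shift (cm) and turn in tool axes to bring grasp point to `grasp`, tool straight down, closing line (tool y) at world angle yaw (mod pi)"""
    o=ctrl.get_obs();R=Ro.from_euler('xyz',o["eef_rot"])
    best=None
    for k in(0,np.pi):
        # tool z down; tool y along (cos,sin)
        a=yaw+k;y=np.array([np.cos(a),np.sin(a),0]);z=np.array([0,0,-1.]);x=np.cross(y,z)
        T=Ro.from_matrix(np.c_[x,y,z]);r=(R.inv()*T).as_rotvec()
        t=R.inv().apply(np.array(grasp)-[0,0,-ctrl.tcp_to_grasp]-o["ee_pos"])*100
        if best is None or np.linalg.norm(r)<np.linalg.norm(best[1]): best=(t,r)
    print("t",o["time_s"],"rows target",np.round(best[0],2),np.round(best[1],3),"grasp now",np.round(np.array(o["ee_pos"])+R.apply([0,0,ctrl.tcp_to_grasp]),4),"toolY",np.round(np.arctan2(*R.as_matrix()[1::-1,1]),3), "q6",round(o["qpos"][5],2))
E
python3 - <<'E'
from h import *
C={n:ctrl.camera(n) for n in("scene","side")}
for n,c in C.items():
    h=cv2.cvtColor(c["img"],cv2.COLOR_BGR2HSV);m=((h[...,1]<60)&(h[...,2]>185)).astype(np.uint8)
    k,l,s,ce=cv2.connectedComponentsWithStats(m)
    for i in range(1,k):
        if s[i,4]>60 and 200<ce[i,0]<420 and 120<ce[i,1]<300:
            print(n,s[i],ce[i].round(1),plane(c,ce[i],.032).round(3), plane(c,ce[i],.144).round(3))
a,b=C.values()
print(tri(a,(368,256),b,(310,271)),tri(a,(325,142),b,(367,158)))
for n,c,x,y in(("scene",a,285,115),("side",b,325,140)):
    cv2.imwrite(f"pics/{n}_z.png",cv2.resize(c["img"][y:y+100,x:x+90],None,fx=6,fy=6,interpolation=cv2.INTER_CUBIC)) 
A=cv2.imread("pics/scene_z.png");B=cv2.imread("pics/side_z.png");cv2.imwrite("pics/z1.png",cv2.resize(np.hstack([A,B]),(800,444)))
E
```

```text
scene [313 133  26  17 251] [325.1 140.9] [[ 0.378 -0.249  0.032]] [[ 0.445 -0.148  0.144]]
scene [243 241  41  40 408] [262.9 260.8] [[0.752 0.034 0.032]] [[0.775 0.102 0.144]]
scene [353 248  30  24 376] [367.5 259.3] [[0.529 0.175 0.032]] [[0.578 0.226 0.144]]
side [379 135  13   9  74] [384.9 139.1] [[ 0.413 -0.393  0.032]] [[ 0.407 -0.244  0.144]]
side [354 150  26  17 304] [366.6 158.3] [[ 0.457 -0.281  0.032]] [[ 0.445 -0.148  0.144]]
side [354 165  27  12 137] [368.  170.4] [[ 0.444 -0.225  0.032]] [[ 0.434 -0.1    0.144]]
side [230 205  33  23 461] [246.1 216.4] [[0.741 0.036 0.032]] [[0.69  0.125 0.144]]
side [294 263  30  26 541] [308.6 274.5] [[0.527 0.177 0.032]] [[0.506 0.247 0.144]]
side [205 281  27  18 259] [218.9 290.4] [[0.721 0.268 0.032]] [[0.672 0.324 0.144]]
(array([0.52502935, 0.17086658, 0.03871963]), np.float64(0.00047207047211848276)) (array([ 0.44510427, -0.14934448,  0.14142135]), np.float64(0.004079508888392994))
```

View pics/z1.png

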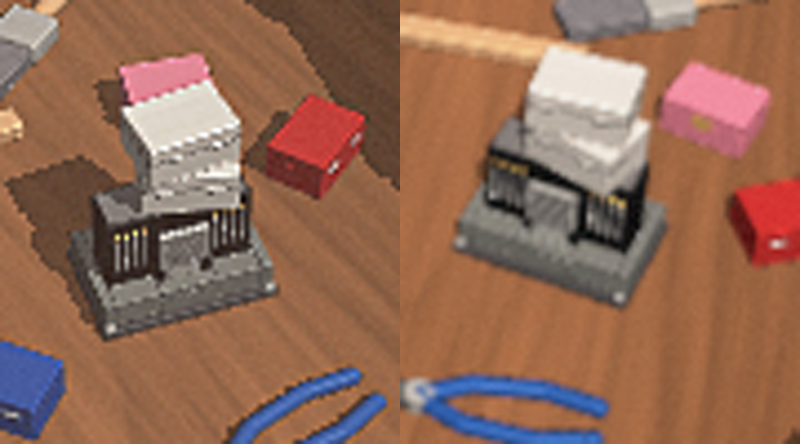

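The zoom shows the upper tin's top face clearly in both views, at about (0.445,-0.148), and the two catch fronts facing the cameras. I'll move above it and take a close look.

```bash
python3 - <<'E'
from h import *
go([.445,-.11,.27],0.9)
E
```

```text
t 0.2 rows target [-45.75 -52.18  -4.57] [-0.001  0.     0.367] grasp now [0.1645 0.5247 0.2239] toolY 1.267 q6 -0.07
```

```bash
R='x'; python3 -m jog '[[-20,-23,-4.5,0,0,0.15],[-45.8,-52.2,-4.5,0,0,0.367],[-45.8,-52.2,-4.5,0,0,0.367],[-45.8,-52.2,-4.5,0,0,0.367],[-45.8,-52.2,-4.5,0,0,0.367],[-45.8,-52.2,-4.5,0,0,0.367],[-45.8,-52.2,-4.5,0,0,0.367],[-45.8,-52.2,-4.5,0,0,0.367]]' 100; python3 - <<'E'
from h import *
go([.445,-.11,.27],0.9)
E
```

```text
time_s: 1.0
ee_pos: [0.3258, 0.1581, 0.4327]
eef_rot: [3.141, 0.0, 2.471]
force: [1.1, 0.9, 0.4]
grip_width: 0.0939
grip_force: 0.0
t 1.0 rows target [-25.99 -13.6   -1.77] [0.001 0.    0.   ] grasp now [0.326  0.1581 0.2523] toolY 0.9 q6 -0.55
```

```bash
python3 -m jog '[[-26,-13.6,-1.8,0,0,0],[-26,-13.6,-1.8,0,0,0],[-26,-13.6,-1.8,0,0,0],[-26,-13.6,-1.8,0,0,0],[-26,-13.6,-1.8,0,0,0],[-26,-13.6,-1.8,0,0,0],[-26,-13.6,-1.8,0,0,0],[-26,-13.6,-1.8,0,0,0]]'; python3 - <<'E'
from h import *
go([.445,-.11,.27],0.9)
c=ctrl.camera("wrist");cv2.imwrite("pics/w1.png",c["img"])
print(proj(c,[.445,-.148,.144]),(-c["R"].T@c["t"]).round(3))
E
```

```text
time_s: 1.8
ee_pos: [0.4449, -0.1086, 0.4499]
eef_rot: [-3.141, -0.001, 2.469]
force: [-0.1, -0.1, -0.7]
grip_width: 0.094
grip_force: 0.0
t 1.8 rows target [-0.1  -0.1  -0.05] [-0.    -0.001 -0.002] grasp now [ 0.4447 -0.1085  0.2695] toolY 0.898 q6 -1.22
[[291.96932047 220.22006632]] [ 0.384 -0.06   0.43 ]
```

View pics/w1.png

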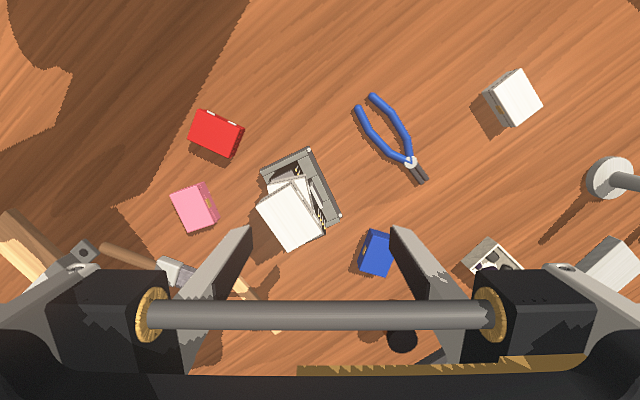

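The wrist view shows the upper tin's top at about (291,217), the lower tin peeking out above it, the dock corners at (309,150), (339,215) and (262,173), and the base tin at (514,98). Now I measure these.

```bash
cat >> h.py <<'E'
def rect(c,roi,z,thr,show=None):
    x0,y0,x1,y1=roi;h=cv2.cvtColor(c["img"],cv2.COLOR_BGR2HSV)
    m=np.zeros(h.shape[:2],np.uint8);m[y0:y1,x0:x1]=(((h[...,1]<70)&(h[...,2]>thr))[y0:y1,x0:x1])*255
    m=cv2.morphologyEx(m,cv2.MORPH_OPEN,np.ones((3,3)))
    cs=max(cv2.findContours(m,0,cv2.CHAIN_APPROX_NONE)[0],key=cv2.contourArea)
    P=plane(c,cs[:,0],z);(cx,cy),(w,hh),a=cv2.minAreaRect((P[:,:2]*1000).astype(np.float32))
    if w<hh: w,hh,a=hh,w,a+90
    a=(np.radians(a)+np.pi/2)%np.pi-np.pi/2
    print("rect thr",thr,"c",round(cx/1000,4),round(cy/1000,4),"size",round(w,1),round(hh,1),"long-axis ang",round(a,3),"fill",round(cv2.contourArea((P[:,:2]*1000).astype(np.float32))/(w*hh+1e-9),2))
    return cs
E
python3 - <<'E'
from h import *
c=ctrl.camera("wrist")
h=cv2.cvtColor(c["img"],cv2.COLOR_BGR2HSV)
print(h[217,285:300:3,1:].tolist(), h[180,285:305:3,1:].tolist(), h[95,505:525:4].tolist(),h[90,488:498:3].tolist())
for t in(180,200,215,225,235):
    rect(c,(245,165,340,265),.144,t);rect(c,(470,60,550,135),.032,t)
crop=c["img"][135:265,235:365];cv2.imwrite("pics/w1z.png",cv2.resize(crop,None,fx=4.5,fy=4.5,interpolation=cv2.INTER_CUBIC))
E
```

```text
[[10, 253], [11, 251], [10, 252], [11, 251], [11, 252]] [[37, 157], [39, 152], [36, 210], [26, 235], [1, 255], [7, 255], [9, 255]] [[21, 7, 254], [22, 11, 252], [20, 9, 253], [20, 9, 253], [19, 8, 253]] [[16, 42, 146], [15, 40, 166], [0, 0, 255], [21, 7, 253]]
rect thr 180 c 0.4362 -0.1415 size 77.6 62.2 long-axis ang -0.125 fill 0.71
rect thr 180 c 0.5256 0.1709 size 64.2 45.1 long-axis ang 0.018 fill 0.95
rect thr 200 c 0.4424 -0.1473 size 63.7 51.9 long-axis ang -0.121 fill 0.88
rect thr 200 c 0.5259 0.171 size 63.7 44.8 long-axis ang 0.018 fill 0.95
rect thr 215 c 0.4421 -0.1503 size 63.5 45.9 long-axis ang -0.118 fill 0.95
rect thr 215 c 0.526 0.171 size 63.5 44.7 long-axis ang 0.014 fill 0.95
rect thr 225 c 0.4422 -0.1506 size 63.3 45.3 long-axis ang -0.116 fill 0.96
rect thr 225 c 0.5259 0.1712 size 63.5 44.6 long-axis ang 0.021 fill 0.95
rect thr 235 c 0.4424 -0.1503 size 62.9 45.0 long-axis ang -0.121 fill 0.95
rect thr 235 c 0.5258 0.1711 size 62.8 44.4 long-axis ang 0.014 fill 0.95
```

View pics/w1z.png

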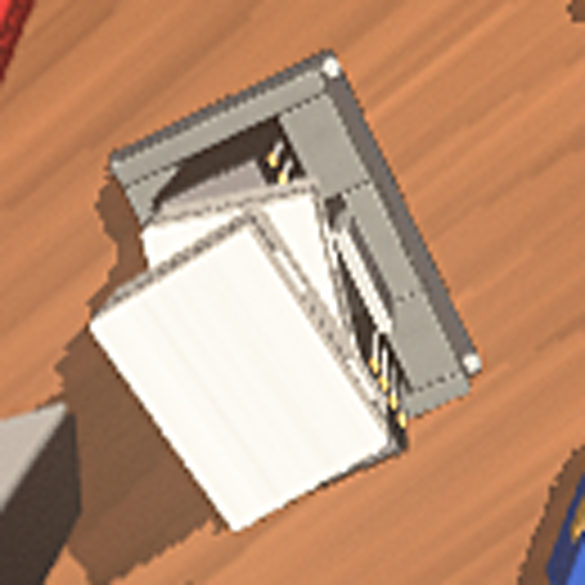

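```bash
python3 - <<'E'
from h import *
go([.4423,-.1504,.18],1.453)
go([.4423,-.1504,.134],1.453)
E
```

```text
t 1.9 rows target [-2.5  -3.52  8.99] [ 0.    -0.    -0.552] grasp now [ 0.4446 -0.1073  0.2699] toolY 0.901 q6 -1.22
t 1.9 rows target [-2.5  -3.52 13.59] [ 0.    -0.    -0.552] grasp now [ 0.4446 -0.1073  0.2699] toolY 0.901 q6 -1.22
```

```bash
python3 -m jog '[[-1,-1,3,0,0,-0.14],[-2,-2,6,0,0,-0.28],[-2.5,-3.5,8,0,0,-0.42],[-2.5,-3.5,9,0,0,-0.552],[-2.5,-3.5,9,0,0,-0.552],[-2.5,-3.5,9,0,0,-0.552]]' 80; python3 - <<'E'
from h import *
go([.4423,-.1504,.134],1.453)
c=ctrl.camera("wrist")
go([.4423,-.1504,.134],1.453)
for t in(215,230):rect(c,(100,50,540,330),.144,t)
cv2.imwrite("pics/w2.png",c["img"])
E
```

```text
time_s: 2.5
ee_pos: [0.4428, -0.1503, 0.3611]
eef_rot: [-3.141, 0.001, 3.02]
force: [0.3, 0.7, 0.2]
grip_width: 0.0752
grip_force: 0.0
t 2.5 rows target [ 0.05 -0.02  4.67] [-0.     0.001 -0.004] grasp now [ 0.4429 -0.1503  0.1807] toolY 1.449 q6 -1.85
t 2.55 rows target [ 0.06 -0.01  4.69] [-0.     0.001 -0.004] grasp now [ 0.4431 -0.1504  0.1809] toolY 1.449 q6 -1.86
rect thr 215 c 0.4287 -0.1465 size 50.8 45.3 long-axis ang 1.453 fill 0.7
rect thr 230 c 0.43 -0.1462 size 52.8 41.6 long-axis ang 1.532 fill 0.72
```

View pics/w2.png

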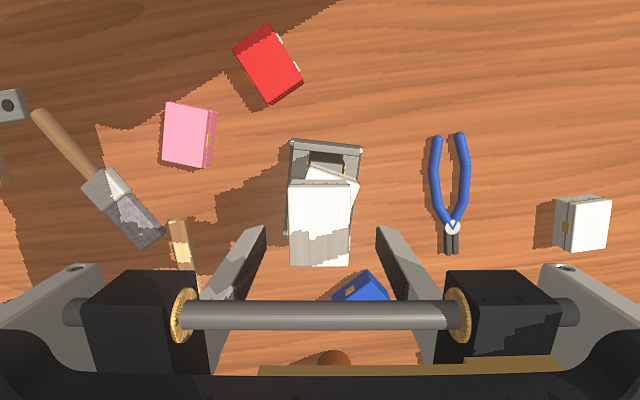

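The wrist view shows the upper tin at (288–350, 183–265), square and centred between the fingertips (265 and 377). I'll go down and grip.

```bash
python3 -m jog '[[0,0,2.5,0,0,0],[0,0,4.2,0,0,0],[0,0,4.7,0,0,0],[0,0,4.7,0,0,0],[0,0,4.7,0,0,0]]'; python3 -m jog '[[0,0,0,0,0,0],[0,0,0,0,0,0],[0,0,0,0,0,0],[0,0,0,0,0,0],[0,0,0,0,0,0],[0,0,0,0,0,0],[0,0,0,0,0,0]]' 35 20; python3 - <<'E'
from h import *
go([.526,.171,.2],1.588)
E
```

```text
time_s: 3.05
ee_pos: [0.443, -0.151, 0.3145]
eef_rot: [-3.141, 0.001, 3.022]
force: [-0.1, -0.2, -0.9]
grip_width: 0.075
grip_force: 0.0
time_s: 3.75
ee_pos: [0.4427, -0.1511, 0.3135]
eef_rot: [-3.142, 0.0, 3.023]
force: [-0.7, 0.5, 3.1]
grip_width: 0.0458
grip_force: 20.0
t 3.75 rows target [-4.45 32.97 -6.69] [-0.     0.    -0.136] grasp now [ 0.4428 -0.1511  0.1331] toolY 1.452 q6 -1.86
```

```bash
python3 -m jog '[[0,0,-1,0,0,0],[0,0,-4,0,0,0],[0,0,-6.7,0,0,0],[-0.4,3,-6.7,0,0,-0.02],[-1,7,-6.7,0,0,-0.05],[-1.6,11.5,-6.7,0,0,-0.07],[-2.1,16,-6.7,0,0,-0.1],[-2.7,20,-6.7,0,0,-0.136]]'; python3 -m jog '[[-0.5,4,0,0,0,0],[-1,8,0,0,0,0],[-1.4,11,0,0,0,0],[-1.8,12.8,0,0,0,0],[-1.8,12.8,0,0,0,0],[-1.8,12.8,0,0,0,0]]'; python3 - <<'E'
from h import *
go([.526,.171,.2],1.588)
c=ctrl.camera("wrist");cv2.imwrite("pics/w3.png",c["img"])
go([.526,.171,.2],1.588)
E
```

```text
time_s: 4.55
ee_pos: [0.4932, 0.0463, 0.3809]
eef_rot: [3.142, 0.0, -3.123]
force: [0.7, -0.3, -1.1]
grip_width: 0.046
grip_force: 20.0
time_s: 5.15
ee_pos: [0.5089, 0.1725, 0.3805]
eef_rot: [-3.141, -0.0, -3.124]
force: [-0.4, -0.8, -2.2]
grip_width: 0.0462
grip_force: 20.0
t 5.15 rows target [-1.71 -0.18  0.01] [-0.    -0.     0.001] grasp now [0.5088 0.1724 0.2001] toolY 1.589 q6 -1.33
t 5.2 rows target [-1.7  -0.13  0.01] [-0. -0. -0.] grasp now [0.5089 0.1719 0.2001] toolY 1.588 q6 -1.33
```

View pics/w3.png

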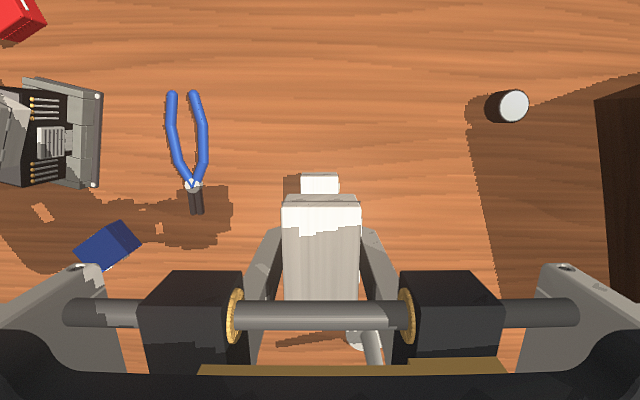

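The held tin is at (282–361, 203–300) and level. Part of the base tin is visible behind it at (320,184). I check the held tin's offset along the fingers' width.

```bash
python3 - <<'E'
from h import *
c=ctrl.camera("wrist")
go([.526,.171,.2],1.588)
z=.2001+.144-.1331
print(plane(c,[(282,205),(361,205)],z).round(4), plane(c,[(301,175.5),(339,174.5)],.032).round(4))
g=cv2.cvtColor(c["img"],6)
print(g[196:212,300].tolist(), g[168:184,320].tolist(), g[178:180,292:346].tolist()[0])
E
```

```text
t 5.25 rows target [-1.7  -0.1   0.01] [-0.    -0.    -0.001] grasp now [0.5089 0.1717 0.2001] toolY 1.587 q6 -1.33
[[0.4762 0.1506 0.211 ]
 [0.4755 0.1943 0.211 ]] [[0.4939 0.1492 0.032 ]
 [0.492  0.194  0.032 ]]
[175, 179, 171, 153, 149, 120, 169, 181, 181, 181, 199, 246, 254, 251, 251, 251] [155, 161, 160, 159, 170, 173, 162, 172, 214, 255, 253, 252, 251, 251, 251, 252] [106, 107, 106, 108, 108, 107, 105, 99, 125, 254, 255, 253, 253, 253, 254, 254, 254, 254, 253, 253, 254, 250, 254, 254, 253, 252, 253, 254, 253, 252, 254, 254, 254, 253, 253, 253, 254, 252, 253, 254, 254, 254, 253, 253, 254, 255, 255, 135, 146, 152, 150, 152, 152, 151]
```

```bash
python3 -m jog '[[-0.8,0,0,0,0,0],[-1.7,0,3,0,0,0],[-1.7,0,7,0,0,0],[-1.7,0,10.5,0,0,0],[-1.7,0,12.5,0,0,0],[-1.7,0,13.5,0,0,0],[-1.7,0,13.8,0,0,0],[-1.7,0,13.8,0,0,0]]'; python3 - <<'E'
from h import *
go([.526,.171,.0535],1.588)
E
```

```text
time_s: 6.05
ee_pos: [0.5264, 0.1727, 0.243]
eef_rot: [3.141, 0.001, -3.125]
force: [1.5, 0.2, -1.1]
grip_width: 0.0459
grip_force: 20.0
t 6.05 rows target [ 0.05 -0.17  0.91] [ 0.     0.001 -0.   ] grasp now [0.5266 0.1727 0.0626] toolY 1.588 q6 -1.34
```

```bash
python3 -m jog '[[0,-0.1,0.3,0,0,0],[0,-0.1,0.6,0,0,0],[0,-0.1,0.8,0,0,0],[0,-0.1,0.9,0,0,0],[0,-0.1,0.9,0,0,0],[0,-0.1,0.9,0,0,0]]'; python3 - <<'E'
from h import *
go([.526,.171,.0535],1.588)
E
```

```text
time_s: 6.65
ee_pos: [0.5261, 0.1719, 0.2335]
eef_rot: [3.142, 0.0, -3.124]
force: [-0.7, 1.1, 0.2]
grip_width: 0.046
grip_force: 20.0
t 6.65 rows target [ 0.01 -0.09 -0.04] [0. 0. 0.] grasp now [0.5261 0.1719 0.0531] toolY 1.588 q6 -1.34
```

```bash
python3 -m jog '[[0,0,0.05,0,0,0],[0,0,0.05,0,0,0],[0,0,0.05,0,0,0]]'; python3 -m jog '[[0,0,0,0,0,0],[0,0,0,0,0,0],[0,0,0,0,0,0],[0,0,0,0,0,0],[0,0,-2,0,0,0],[0,0,-6,0,0,0],[0,0,-10,0,0,0],[0,0,-14,0,0,0]]' 75;  python3 -m jog '[[5,0,-1,0,0,0],[8,0,-1,0,0,0],[8,0,-1,0,0,0]]';  python3 - <<'E'
from h import *
c=ctrl.camera("wrist");cv2.imwrite("pics/w4.png",c["img"])
go([.526,.171,.2],1.588)
for t in(215,235):rect(c,(200,90,450,300),.064,t)
E
```

```text
time_s: 6.95
ee_pos: [0.5261, 0.1719, 0.2335]
eef_rot: [3.141, 0.0, -3.124]
force: [-3.1, -0.6, 6.6]
grip_width: 0.0459
grip_force: 20.0
time_s: 7.75
ee_pos: [0.5258, 0.1718, 0.3744]
eef_rot: [-3.142, -0.0, -3.124]
force: [0.2, -0.2, 0.8]
grip_width: 0.0706
grip_force: 0.0
time_s: 8.05
ee_pos: [0.4436, 0.1705, 0.3836]
eef_rot: [3.141, 0.001, -3.123]
force: [0.6, -0.9, -0.2]
grip_width: 0.0705
grip_force: 0.0
t 8.1 rows target [-8.09 -0.1   0.32] [0.    0.001 0.001] grasp now [0.4453 0.1706 0.2031] toolY 1.589 q6 -1.3
rect thr 215 c 0.5258 0.1734 size 63.4 45.4 long-axis ang 0.001 fill 0.96
rect thr 235 c 0.5258 0.1734 size 63.3 45.3 long-axis ang 0.002 fill 0.95
```

View pics/w4.png

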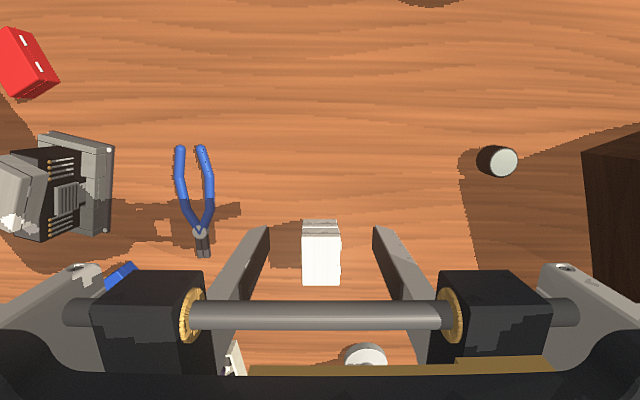

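The column's second tin sits flush: its top is at (302–341, 236–286), and the side edges line up with the base. Back to the cassette for the lower tin.

```bash
python3 - <<'E'
from h import *
go([.43,-.10,.27],1.2)
E
```

```text
t 8.1 rows target [  1.99 -27.02  -6.7 ] [0.001 0.001 0.389] grasp now [0.4453 0.1706 0.2031] toolY 1.589 q6 -1.3
```

```bash
python3 -m jog '[[0.4,-4,-3,0,0,0.1],[1,-8,-6,0,0,0.2],[1.5,-13,-6.7,0,0,0.3],[2,-17,-6.7,0,0,0.389],[2,-21,-6.7,0,0,0.389],[2,-25,-6.7,0,0,0.389],[2,-27,-6.7,0,0,0.389],[2,-27,-6.7,0,0,0.389]]'; python3 -m jog '[[0,0,0,0,0,0],[0,0,0,0,0,0]]'; python3 - <<'E'
from h import *
c=ctrl.camera("wrist");cv2.imwrite("pics/w5.png",c["img"])
go([.43,-.10,.27],1.2)
p=proj(c,[.44,-.14,.112])[0].astype(int);print(p)
for t in(200,215,235):rect(c,(p[0]-70,p[1]-70,p[0]+70,p[1]+70),.112,t)
x,y=np.clip(p-80,0,None);cv2.imwrite("pics/w5z.png",cv2.resize(c["img"][y:y+150,x:x+180],None,fx=4,fy=4,interpolation=cv2.INTER_CUBIC));print(x,y)
E
```

```text
time_s: 8.9
ee_pos: [0.4313, -0.1022, 0.4496]
eef_rot: [-3.141, -0.001, 2.766]
force: [0.0, 1.0, 0.4]
grip_width: 0.0703
grip_force: 0.0
time_s: 9.1
ee_pos: [0.431, -0.0992, 0.4498]
eef_rot: [3.142, -0.0, 2.771]
force: [0.5, -0.1, -0.8]
grip_width: 0.0702
grip_force: 0.0
t 9.15 rows target [ 0.05 -0.12 -0.05] [ 0. -0.  0.] grasp now [ 0.431  -0.099   0.2695] toolY 1.2 q6 -1.51
[290 209]
rect thr 200 c 0.4405 -0.1433 size 64.7 54.7 long-axis ang -0.463 fill 0.8
rect thr 215 c 0.4405 -0.1433 size 64.6 54.7 long-axis ang -0.463 fill 0.8
rect thr 235 c 0.4388 -0.1478 size 63.3 45.0 long-axis ang -0.463 fill 0.93
210 129
```

View pics/w5z.png

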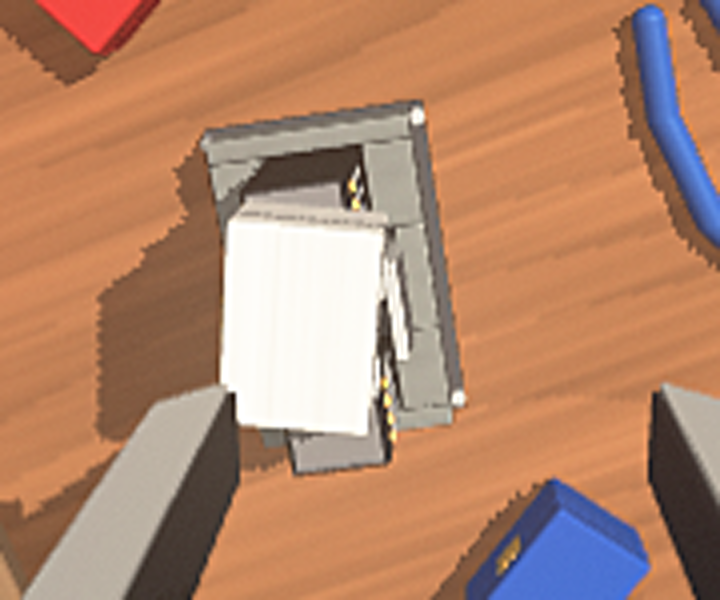

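The lower tin's whole top shows at crop (220–385, 215–435), and its size of 63x45 mm checks out. I'll move over it and grip.

```bash
python3 - <<'E'
from h import *
go([.4388,-.1478,.102],1.108)
E
```

```text
t 9.15 rows target [-2.5  -4.26 16.75] [ 0.    -0.     0.092] grasp now [ 0.431  -0.099   0.2695] toolY 1.2 q6 -1.51
```

```bash
python3 -m jog '[[-1.5,-2.5,3,0,0,0.05],[-2.5,-4.2,7,0,0,0.092],[-2.5,-4.2,10,0,0,0.092],[-2.5,-4.2,11.5,0,0,0.092],[-2.5,-4.2,11.5,0,0,0.092],[-2.5,-4.2,11.5,0,0,0.092]]' 75; python3 - <<'E'
from h import *
go([.4388,-.1478,.102],1.108)
E
```

```text
time_s: 9.75
ee_pos: [0.4391, -0.1475, 0.3356]
eef_rot: [3.142, 0.001, 2.679]
force: [-0.2, -0.4, 0.6]
grip_width: 0.0703
grip_force: 0.0
t 9.75 rows target [ 0.02 -0.04  5.32] [0.    0.001 0.   ] grasp now [ 0.4392 -0.1476  0.1552] toolY 1.108 q6 -1.51
```

```bash
python3 -m jog '[[0,0,2,0,0,0],[0,0,4,0,0,0],[0,0,5,0,0,0],[0,0,5.3,0,0,0],[0,0,5.3,0,0,0],[0,0,5.3,0,0,0]]'; python3 -m jog '[[0,0,0,0,0,0],[0,0,0,0,0,0],[0,0,0,0,0,0],[0,0,0,0,0,0],[0,0,0,0,0,0],[0,0,0,0,0,0],[0,0,0,0,0,0]]' 35 20; python3 - <<'E'
from h import *
go([.526,.172,.2],1.588)
E
```

```text
time_s: 10.35
ee_pos: [0.439, -0.1481, 0.2829]
eef_rot: [3.142, 0.001, 2.678]
force: [0.2, -0.1, -0.3]
grip_width: 0.0702
grip_force: 0.0
time_s: 11.05
ee_pos: [0.4388, -0.1481, 0.2821]
eef_rot: [-3.142, 0.0, 2.678]
force: [-1.2, -0.1, 3.9]
grip_width: 0.0459
grip_force: 20.0
t 11.05 rows target [ 6.51 32.53 -9.84] [-0.     0.    -0.481] grasp now [ 0.4388 -0.1481  0.1017] toolY 1.107 q6 -1.51
```

```bash
python3 -m jog '[[0,0,-1,0,0,0],[0,0,-4,0,0,0],[0,0,-8,0,0,0],[0.4,2,-9.8,0,0,-0.1],[1.2,6,-9.8,0,0,-0.2],[2.1,10.5,-9.8,0,0,-0.3],[3,15,-9.8,0,0,-0.4],[3.9,19.5,-9.8,0,0,-0.481]]'; python3 - <<'E'
from h import *
go([.526,.172,.2],1.588)
E
```

```text
time_s: 11.85
ee_pos: [0.4911, 0.0456, 0.3805]
eef_rot: [3.142, 0.0, -3.121]
force: [0.8, -0.3, -0.6]
grip_width: 0.0458
grip_force: 20.0
t 11.85 rows target [-3.760e+00  1.256e+01  1.000e-02] [0.    0.    0.004] grasp now [0.4911 0.0456 0.2001] toolY 1.592 q6 -1.57
```

```bash
python3 -m jog '[[-0.6,4,0,0,0,0],[-1.2,8,0,0,0,0],[-2,11,0,0,0,0],[-2,12.5,0,0,0,0],[-2,12.5,0,0,0,0],[-2,12.5,0,0,0,0],[-2,12.5,0,0,0,0]]'; python3 - <<'E'
from h import *
c=ctrl.camera("wrist");cv2.imwrite("pics/w6.png",c["img"])
go([.526,.172,.2],1.588)
g=cv2.cvtColor(c["img"],6)
z=.2+.032-.0217
for r in(0,): print([ (i,int(v)) for i,v in enumerate(g[185:215,305],185)])
for row in (212,225): 
    w=np.where(g[row,250:400]>225)[0]+250;print(row,w.min(),w.max(),plane(c,[(w.min(),row),(w.max()+1,row)],z).round(4)[:,:2].tolist())
for row in range(160,196,4):
    w=np.where(g[row,270:380]>235)[0]+270
    if len(w): print(row,w.min(),w.max(),plane(c,[(w.min(),row),(w.max()+1,row)],.064).round(4)[:,:2].tolist())
E
```

```text
time_s: 12.55
ee_pos: [0.5089, 0.1679, 0.38]
eef_rot: [-3.141, 0.0, -3.126]
force: [-0.2, 0.7, -1.2]
grip_width: 0.0461
grip_force: 20.0
t 12.6 rows target [-1.71  0.38 -0.04] [-0.     0.    -0.001] grasp now [0.5089 0.1679 0.1996] toolY 1.587 q6 -1.34
[(185, 255), (186, 255), (187, 255), (188, 255), (189, 255), (190, 255), (191, 255), (192, 255), (193, 255), (194, 255), (195, 191), (196, 167), (197, 174), (198, 168), (199, 173), (200, 177), (201, 173), (202, 146), (203, 156), (204, 187), (205, 185), (206, 177), (207, 181), (208, 233), (209, 254), (210, 251), (211, 251), (212, 252), (213, 252), (214, 252)]
212 282 360 [[0.4803, 0.1465], [0.4797, 0.1906]]
225 282 361 [[0.4881, 0.1463], [0.4874, 0.1915]]
184 304 345 [[0.4969, 0.1505], [0.4962, 0.1956]]
188 304 344 [[0.5013, 0.1505], [0.5007, 0.1947]]
192 304 344 [[0.5058, 0.1505], [0.5051, 0.1949]]
```

```bash
python3 -m jog '[[-0.8,0.4,0,0,0,0],[-1.6,0.4,3,0,0,0],[-1.6,0.4,7,0,0,0],[-1.6,0.4,9.5,0,0,0],[-1.6,0.4,10.5,0,0,0],[-1.6,0.4,10.7,0,0,0],[-1.6,0.4,10.7,0,0,0],[-1.6,0.4,10.7,0,0,0]]'; python3 - <<'E'
from h import *
go([.525,.172,.0857],1.588)
E
```

```text
time_s: 13.4
ee_pos: [0.5252, 0.1735, 0.2743]
eef_rot: [3.141, 0.002, -3.124]
force: [-0.4, 0.8, -1.1]
grip_width: 0.0455
grip_force: 20.0
t 13.4 rows target [ 0.03 -0.15  0.82] [ 0.001  0.002 -0.   ] grasp now [0.5256 0.1736 0.0939] toolY 1.588 q6 -1.34
```

```bash
python3 -m jog '[[0,-0.1,0.3,0,0,0],[0,-0.1,0.55,0,0,0],[0,-0.1,0.7,0,0,0],[0,-0.1,0.8,0,0,0],[0,-0.1,0.85,0,0,0],[0,-0.1,0.85,0,0,0],[0,-0.1,0.85,0,0,0]]'; python3 - <<'E'
from h import *
go([.525,.172,.0857],1.588)
E
```

```text
time_s: 14.1
ee_pos: [0.5249, 0.1724, 0.266]
eef_rot: [-3.142, 0.001, -3.124]
force: [-9.0, -2.3, 17.5]
grip_width: 0.046
grip_force: 20.0
t 14.1 rows target [-0.01 -0.04 -0.01] [-0.     0.001  0.   ] grasp now [0.5251 0.1724 0.0856] toolY 1.588 q6 -1.34
```

```bash
python3 -m jog '[[0,0,-0.05,0,0,0],[0,0,-0.07,0,0,0],[0,0,-0.07,0,0,0]]'; python3 - <<'E'
from h import *
go([.525,.172,.0857],1.588)
E
```

```text
time_s: 14.4
ee_pos: [0.5249, 0.1724, 0.266]
eef_rot: [-3.142, 0.0, -3.124]
force: [-5.1, -2.1, 10.7]
grip_width: 0.0457
grip_force: 20.0
t 14.4 rows target [-0.01 -0.04 -0.01] [-0.  0.  0.] grasp now [0.525  0.1724 0.0856] toolY 1.588 q6 -1.34
```

```bash
python3 -m jog '[[0,0,-0.06,0,0,0],[0,0,-0.1,0,0,0],[0,0,-0.1,0,0,0]]'; python3 -m jog '[[0,0,0,0,0,0],[0,0,0,0,0,0],[0,0,0,0,0,0],[0,0,0,0,0,0],[0,0,-2,0,0,0],[0,0,-6,0,0,0],[0,0,-10,0,0,0],[0,0,-12,0,0,0]]' 75;  python3 -m jog '[[5,0,-1,0,0,0],[10,0,-1,0,0,0],[10,0,-1,0,0,0],[10,0,-1,0,0,0]]';  python3 - <<'E'
from h import *
c=ctrl.camera("wrist");cv2.imwrite("pics/w7.png",c["img"])
go([.526,.171,.2],1.588)
for t in(215,235):rect(c,(200,90,450,300),.096,t)
x,y=proj(c,[.51,.171,.08])[0].astype(int)-[50,60]
a=cv2.resize(c["img"][y:y+100,x:x+100],(400,400),interpolation=2)
s=ctrl.camera("side");b=cv2.resize(s["img"][225:305,260:340],(400,400),interpolation=2);cv2.imwrite("pics/w7z.png",np.hstack([a,b]))
E
```

```text
time_s: 14.7
ee_pos: [0.5249, 0.1724, 0.2661]
eef_rot: [3.142, 0.0, -3.124]
force: [-1.3, 0.2, 0.6]
grip_width: 0.0457
grip_force: 20.0
time_s: 15.5
ee_pos: [0.5249, 0.1724, 0.3896]
eef_rot: [3.141, 0.004, -3.124]
force: [-0.3, 0.2, -0.8]
grip_width: 0.0703
grip_force: 0.0
time_s: 15.9
ee_pos: [0.4245, 0.1707, 0.3968]
eef_rot: [3.141, 0.002, -3.124]
force: [-0.2, -0.1, -0.2]
grip_width: 0.0706
grip_force: 0.0
t 15.95 rows target [-10.07  -0.15   1.64] [0.    0.001 0.   ] grasp now [0.4256 0.1708 0.2162] toolY 1.588 q6 -1.29
rect thr 215 c 0.5193 0.1735 size 51.1 46.0 long-axis ang 0.016 fill 0.97
rect thr 235 c 0.5193 0.1737 size 51.1 45.7 long-axis ang 0.016 fill 0.96
```

View pics/w7z.png

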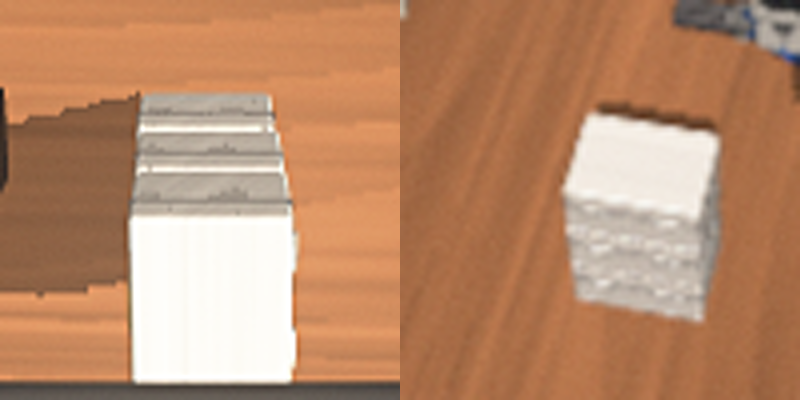

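The column looks straight in both views (tin faces at 95–215 in the left crop). I check edge positions numerically to be sure the bright strips aren't setbacks.

```bash
python3 - <<'E'
from h import *
c=ctrl.camera("wrist")
x0,y0=proj(c,[.51,.171,.08])[0].astype(int)-[50,60]
for z in(0,.032,.064,.096): print(z,((proj(c,[[.494,.171-.023+.001,z],[.494,.171+.024,z]])-[x0,y0])*4).round(0).tolist())
print(c["img"][y0+22:y0+56,x0+45].mean(1).round().tolist())
g=cv2.cvtColor(c["img"],6)
E
```

```text
0 [[140.0, 90.0], [269.0, 92.0]]
0.032 [[135.0, 125.0], [275.0, 127.0]]
0.064 [[128.0, 167.0], [281.0, 169.0]]
0.096 [[121.0, 217.0], [288.0, 219.0]]
[149.0, 158.0, 173.0, 165.0, 169.0, 169.0, 171.0, 154.0, 172.0, 193.0, 246.0, 162.0, 165.0, 170.0, 172.0, 166.0, 148.0, 170.0, 181.0, 178.0, 209.0, 223.0, 165.0, 166.0, 168.0, 172.0, 178.0, 160.0, 127.0, 190.0, 178.0, 169.0, 215.0, 252.0]
```

```bash
python3 - <<'E'
from h import *
c=ctrl.camera("wrist")
x0,y0=proj(c,[.51,.171,.08])[0].astype(int)-[50,60]
for k in(38,42,48,52,56,60,64): print(k,c["img"][y0+22:y0+57,x0+k].mean(1).round().astype(int).tolist())
for z,r in((.032,30),(.032,32),(.032,33),(.064,40),(.064,42),(.064,44),(.096,52),(.096,54)): print(z,r,plane(c,[x0+50,y0+r],z).round(4)[0])
E
```

```text
38 [150, 155, 163, 168, 168, 170, 147, 135, 174, 201, 247, 190, 164, 165, 167, 153, 143, 139, 178, 177, 191, 202, 163, 165, 169, 176, 175, 141, 143, 179, 173, 167, 216, 254, 253]
42 [149, 158, 164, 171, 172, 164, 141, 137, 178, 204, 242, 185, 165, 172, 169, 172, 164, 130, 159, 183, 191, 197, 163, 172, 170, 167, 175, 162, 140, 182, 182, 174, 212, 252, 252]
48 [151, 154, 163, 171, 173, 178, 170, 134, 171, 200, 241, 186, 163, 169, 174, 181, 170, 140, 177, 172, 203, 227, 161, 168, 169, 173, 181, 169, 142, 182, 174, 167, 213, 253, 252]
52 [152, 155, 167, 177, 176, 173, 163, 136, 171, 177, 198, 190, 167, 176, 181, 172, 140, 142, 178, 172, 200, 225, 161, 172, 179, 180, 180, 165, 142, 183, 177, 163, 212, 253, 253]
56 [152, 155, 168, 168, 174, 171, 140, 138, 174, 201, 246, 195, 168, 172, 165, 149, 141, 141, 179, 176, 202, 229, 169, 174, 175, 167, 149, 146, 145, 178, 177, 167, 213, 253, 253]
60 [151, 154, 168, 170, 173, 169, 143, 136, 173, 200, 246, 192, 168, 172, 170, 177, 164, 138, 180, 172, 198, 227, 164, 167, 176, 175, 169, 145, 145, 180, 178, 167, 210, 252, 251]
64 [153, 150, 156, 173, 171, 173, 162, 136, 178, 207, 247, 165, 168, 173, 174, 177, 164, 138, 179, 176, 206, 229, 166, 168, 174, 175, 177, 164, 143, 169, 152, 169, 213, 253, 253]
0.032 30 [0.4916 0.1704 0.032 ]
0.032 32 [0.4944 0.1704 0.032 ]
0.032 33 [0.4958 0.1704 0.032 ]
0.064 40 [0.4911 0.1705 0.064 ]
0.064 42 [0.4938 0.1705 0.064 ]
0.064 44 [0.4964 0.1706 0.064 ]
0.096 52 [0.4907 0.1706 0.096 ]
0.096 54 [0.4931 0.1707 0.096 ]
```

Column edges all fall at x≈0.493 for the three heights, so it is straight to within about 1 mm. Now the cassette.

```bash
python3 - <<'E'
from h import *
go([.42,-.09,.27],1.2)
E
```

```text
t 16.1 rows target [  1.02 -26.06  -5.45] [-0.    -0.     0.388] grasp now [0.4258 0.1707 0.2155] toolY 1.588 q6 -1.29
```

```bash
python3 -m jog '[[0.2,-4,-2,0,0,0.1],[0.5,-8,-4,0,0,0.2],[1,-13,-5.4,0,0,0.3],[1,-17,-5.4,0,0,0.388],[1,-21,-5.4,0,0,0.388],[1,-25,-5.4,0,0,0.388],[1,-26,-5.4,0,0,0.388],[1,-26,-5.4,0,0,0.388]]' 100; python3 -m jog '[[0,0,0,0,0,0],[0,0,0,0,0,0]]'; python3 - <<'E'
from h import *
c=ctrl.camera("wrist");cv2.imwrite("pics/w8.png",c["img"])
go([.42,-.09,.27],1.2)
p=proj(c,[.45,-.14,.08])[0].astype(int)
x,y=np.clip(p-75,0,None);cv2.imwrite("pics/w8z.png",cv2.resize(c["img"][y:y+150,x:x+150],None,fx=4,fy=4,interpolation=cv2.INTER_CUBIC));print(x,y)
E
```

```text
time_s: 16.9
ee_pos: [0.4198, -0.0907, 0.4497]
eef_rot: [-3.142, -0.001, 2.768]
force: [-0.6, -0.1, 0.3]
grip_width: 0.094
grip_force: 0.0
time_s: 17.1
ee_pos: [0.4196, -0.0885, 0.45]
eef_rot: [3.141, -0.0, 2.772]
force: [-0.1, -0.4, -0.0]
grip_width: 0.0938
grip_force: 0.0
t 17.15 rows target [-0.1  -0.12 -0.03] [ 0.    -0.     0.002] grasp now [ 0.4196 -0.0885  0.2697] toolY 1.202 q6 -1.49
217 144
```

View pics/w8z.png

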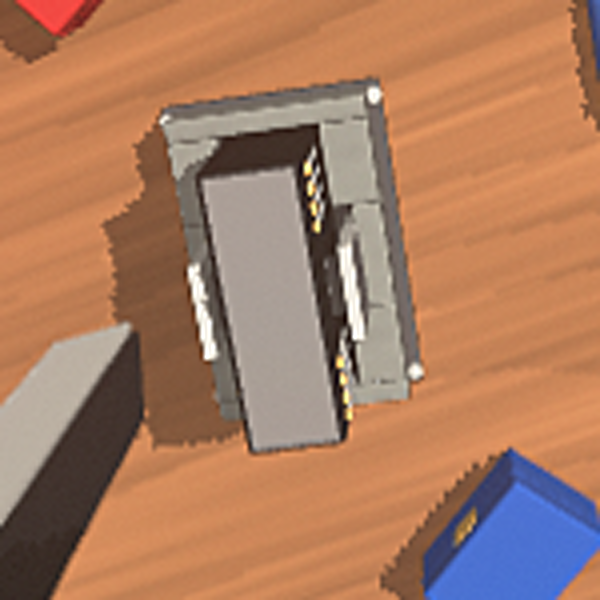

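The cassette's top face has crop corners (203,180), (295,165), (345,438) and (252,450). The tab tops are at (201,312) and (351,288). I compute the pose from these.

```bash
python3 - <<'E'
from h import *
c=ctrl.camera("wrist")
f=lambda q:np.array(q)/4+[217,144]-.0
P=plane(c,f([(203,180),(295,165),(345,438),(252,450)]),.08)[:,:2];print(P.round(4).tolist(),P.mean(0).round(4))
e=[P[3]-P[0],P[2]-P[1]]
for v in e:print(np.linalg.norm(v),np.arctan2(v[1],v[0]))
print(np.linalg.norm(P[1]-P[0]),np.linalg.norm(P[2]-P[3]))
T=plane(c,f([(201,312),(351,288)]),.07)[:,:2];print(T.round(4),T.mean(0),np.linalg.norm(T[1]-T[0]))
a=np.mean([np.arctan2(v[1],v[0]) for v in e]);d=T[1]-T[0];print("tab dir",np.arctan2(d[1],d[0]),"cass",a)
ctr=P.mean(0)
go([*ctr,.16],a+np.pi/2);go([*ctr,.055],a+np.pi/2)
E
```

```text
[[0.401, -0.1532], [0.4071, -0.1239], [0.5011, -0.145], [0.4937, -0.1764]] [ 0.4507 -0.1496]
0.09565257862901357 -0.2453275801770525
0.09630471787765489 -0.22143245475774603
0.029929681418302028 0.03221267176262547
[[ 0.4443 -0.1753]
 [ 0.4548 -0.1246]] [ 0.44956378 -0.14992486] 0.05176043011583888
tab dir 1.3674643503037136 cass -0.23338001746739928
t 17.2 rows target [-5.11 -4.57 10.97] [ 0.     0.    -0.136] grasp now [ 0.4195 -0.0885  0.2697] toolY 1.202 q6 -1.5
t 17.2 rows target [-5.11 -4.57 21.47] [ 0.     0.    -0.136] grasp now [ 0.4195 -0.0885  0.2697] toolY 1.202 q6 -1.5
```

```bash
python3 -m jog '[[-2,-2,3,0,0,-0.07],[-4,-4,7,0,0,-0.14],[-5.1,-4.6,11,0,0,-0.14],[-5.1,-4.6,12,0,0,-0.14],[-5.1,-4.6,12,0,0,-0.14],[-5.1,-4.6,12,0,0,-0.14]]' 100; python3 - <<'E'
from h import *
c=ctrl.camera("wrist");cv2.imwrite("pics/w9.png",c["img"])
go([.450,-.1497,.055],np.pi/2-.225)
p=proj(c,[.45,-.15,.08])[0].astype(int);x,y=p-[100,100];print(x,y)
cv2.imwrite("pics/w9z.png",cv2.resize(c["img"][y:y+150,x:x+200],None,fx=4,fy=4,interpolation=2))
E
```

```text
time_s: 17.8
ee_pos: [0.4504, -0.1501, 0.3319]
eef_rot: [-3.141, 0.002, 2.912]
force: [0.6, -1.0, 0.0]
grip_width: 0.0942
grip_force: 0.0
t 17.85 rows target [0.08 0.04 9.67] [-0.     0.003 -0.005] grasp now [ 0.4509 -0.1504  0.1517] toolY 1.341 q6 -1.74
220 113
```

View pics/w9z.png

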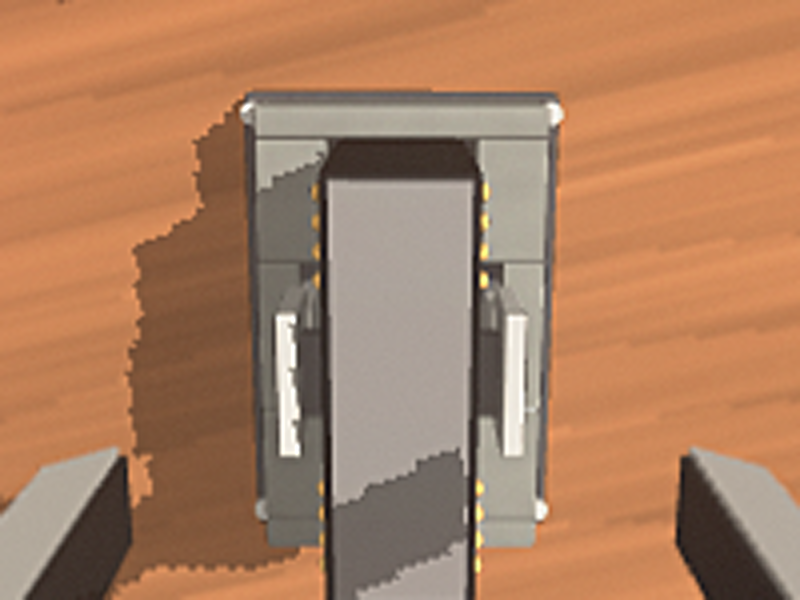

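The cassette is square to and centred between the fingers: tabs at crop x 276–527 with middle 401, fingertips with middle 404. I check the x centre from the tab tops, then go down.

```bash
python3 - <<'E'
from h import *
c=ctrl.camera("wrist")
T=plane(c,np.array([(276,315),(527,315),(276,456),(527,456)])/4+[220,113],.07);print(T.round(4).tolist(),T.mean(0))
print(np.linalg.norm(T[0]-T[1]),np.linalg.norm(T[0]-T[2]))
go([*T.mean(0)[:2],.055],1.341)
E
```

```text
[[0.4279, -0.1733, 0.07], [0.4406, -0.1193, 0.07], [0.4601, -0.1819, 0.07], [0.4733, -0.1259, 0.07]] [ 0.45049351 -0.15009363  0.07      ]
0.05549672991182619 0.033345216532196055
t 17.9 rows target [0.02 0.02 9.67] [-0.001  0.003 -0.   ] grasp now [ 0.4509 -0.1505  0.1517] toolY 1.341 q6 -1.74
```

```bash
python3 -m jog '[[0,0,3,0,0,0],[0,0,6.5,0,0,0],[0,0,8.7,0,0,0],[0,0,9.4,0,0,0],[0,0,9.6,0,0,0],[0,0,9.6,0,0,0],[0,0,9.6,0,0,0]]'; python3 - <<'E'
from h import *
go([.4505,-.1501,.0555],1.341)
E
```

```text
time_s: 18.6
ee_pos: [0.4506, -0.1509, 0.2354]
eef_rot: [-3.141, 0.002, 2.911]
force: [-0.7, 0.0, 0.4]
grip_width: 0.0939
grip_force: 0.0
t 18.6 rows target [ 0.02  0.07 -0.05] [-0.     0.002 -0.001] grasp now [ 0.4509 -0.151   0.055 ] toolY 1.34 q6 -1.74
```

```bash
python3 -m jog '[[0,0.07,0,0,0,0],[0,0.07,0,0,0,0],[0,0.07,0,0,0,0],[0,0.07,0,0,0,0],[0,0.07,0,0,0,0],[0,0.07,0,0,0,0],[0,0.07,0,0,0,0],[0,0.07,0,0,0,0]]' 30 35;python3 -m jog '[[0,0,0,0,0,0],[0,0,0,0,0,0],[0,0,0,0,0,0],[0,0,0,0,0,0]]'
```

```text
time_s: 19.4
ee_pos: [0.4504, -0.1502, 0.2346]
eef_rot: [-3.141, 0.0, 2.911]
force: [-3.8, -0.3, 9.9]
grip_width: 0.0397
grip_force: 35.0
time_s: 19.8
ee_pos: [0.4504, -0.1502, 0.2346]
eef_rot: [-3.141, 0.0, 2.911]
force: [-3.6, 0.2, 9.4]
grip_width: 0.0394
grip_force: 35.0
```

```bash
python3 -m jog '[[0,0,-0.3,0,0,0],[0,0,-0.7,0,0,0],[0,0,-1.2,0,0,0],[0,0,-1.2,0,0,0]]'; python3 - <<'E'
from h import *
print(np.round(ctrl.get_obs()["force"],2),np.round(ctrl.get_obs()["moment"],2))
E
```

```text
time_s: 20.2
ee_pos: [0.4505, -0.1501, 0.2467]
eef_rot: [-3.141, 0.001, 2.911]
force: [-0.1, 0.5, -2.6]
grip_width: 0.0395
grip_force: 35.0
[-0.14  0.52 -2.56] [ 0.01 -0.03 -0.01]
```

The wrist carries 2.6 N, which is the cassette's weight, so it is coming up freely. I keep lifting.

```bash
python3 -m jog '[[0,0,-1,0,0,0],[0,0,-2.5,0,0,0],[0,0,-5,0,0,0],[0,0,-8,0,0,0],[0,0,-11,0,0,0],[0,0,-12.3,0,0,0],[0,0,-12.8,0,0,0],[0,0,-12.8,0,0,0]]'; python3 -m jog '[[0,0,0,0,0,0],[0,0,0,0,0,0],[0,0,0,0,0,0]]'; python3 - <<'E'
from h import *
print(np.round(ctrl.get_obs()["force"],2))
c=ctrl.camera("side");s=ctrl.camera("scene");cv2.imwrite("pics/end.png",np.hstack([cv2.resize(c["img"][80:310,200:430],(400,400)),cv2.resize(s["img"][60:300,230:470],(400,400))]))
E
```

```text
time_s: 21.0
ee_pos: [0.4503, -0.1501, 0.3737]
eef_rot: [3.142, -0.0, 2.911]
force: [0.3, 0.1, -2.1]
grip_width: 0.0396
grip_force: 35.0
time_s: 21.3
ee_pos: [0.4504, -0.1501, 0.3733]
eef_rot: [3.141, -0.001, 2.911]
force: [0.4, 0.5, -2.7]
grip_width: 0.0396
grip_force: 35.0
[ 0.4   0.53 -2.7 ]
```

View pics/end.png

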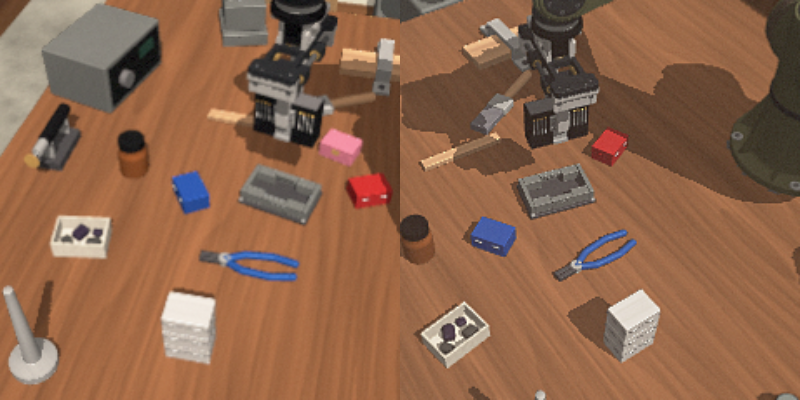

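The cassette hangs level in the gripper clear of the empty dock, with its underside at about 147 mm. The column is straight and the other things are undisturbed.

```bash
python3 -c "
from station import ctrl
print(ctrl.hand_in())"
```

```text
the job is handed in; nothing more can be done
None
```

I stacked both tins on the base tin in a column straight to about 1 mm, then lifted the cassette out by its pinched catches and handed in at 21 s, holding it level with its underside about 147 mm above the bench.

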